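# Index the stop jig and butt the runner

### The arm

A 6-joint arm with a two-finger parallel gripper is mounted at the origin on the work surface. World frame = base frame: x ahead of the robot, y to its left, z up, the work surface at z = 0. Lengths are in m, angles in rad, forces in N, time in s.
With the tool pointing down it reaches from about 0.375 to 0.975 m from the base axis. Payload 3.8 kg.
Tool frame: the origin (TCP) lies at the very end of the fingers, on their centre line; the grasp point (between the pads) lies 19 mm behind it; z points along the fingers, y is the line along which they close (so a half turn about z gives the same grasp; the last joint's range is limited). The gripper opens to 88 mm and grips with 3 to 60 N. Pads are 18 mm wide; open, the fingers measure 123 mm over their backs; the gripper's body (75 mm by 187 mm) begins 45 mm behind the grasp point.
Start: joints at [1.096, 0.264, 1.604, -0, 1.274, -0.037], TCP at [0.286, 0.611, 0.239] pointing down, gripper open.
Joint ranges: [-2.63, 2.63], [-0.94, 2.18], [0.31, 2.57], [-1.31, 4.45], [0, 2.66], [-2.55, 2.55]. Speed limits (rad/s): [2.57, 2.57, 3.14, 3.14, 3.14, 3.14].

### API

Orientations are given as a unit quaternion [x, y, z, w].
In Python, from plant import bot gives the robot as it stands.
- The arm moves only by the shell command python3 -m pendant 'ROWS' [OPENING]. ROWS is a JSON object whose one key "series" holds a list of rows, each an object of numbers: "tx", "ty", "tz": the shift along the tool's x, y, z in mm; "ax", "ay", "az": the turn, a rotation vector about the tool's x, y, z in degrees. A call has exactly 5 rows; each row is the pose to reach, as a shift and turn from the pose commanded when the call began, along the tool's axes at that moment; what a row does not reach only later rows make up. A row lasts 1/10 s, in which the tool goes at most 50 mm and 8.59 degrees, less where a joint would pass 70% of its speed; a pose out of reach is approached as far as the arm can. A call with a gripper value outside its range is refused whole. OPENING is the opening, from -1 (shut) to 1 (fully open), set as the call begins (- or left out, the last holds). The fingers move at their own pace and stop on an object; the grip force is fixed at half the most. Time passes only in rows, so rows that repeat a pose let the fingers close, or fill a call up. It gives the time, the measured TCP pose, the force, the opening and the grip force at its end, in the units of the state.
- bot.read_state(): the state, without advancing time (a new reading comes with each control period).
- bot.read_camera(name): name is "scene" or "top" or "wrist"; returns a dict with "pixels" (384x512x3 uint8, red, green, blue), "fx", "fy", "cx", "cy" (pixels), "R" (3x3) and "t" (3): a world point X has camera coordinates R X + t. Camera axes: x right, y down, z forward; pixel columns grow to the right and rows downward; lengths in m; the calibration is good to about 2 mm. A picture is of the moment at which its call begins. There is no depth.
- bot.sign_off(): hands the job in; it is judged then, once.
Trained networks look in a picture, given as the dict that the camera call returned (one of the last four; its "shot" number tells which), for a name from the list of things; names that differ only in an ending like _2 or _b are one class to them, and where a whole thing is asked for, a point or a joint stands for the part that bears it (a point fixed in the world has none). Each returns a list of dicts, best first, with "score" (0 to 1); they miss things now and then, are a little off and sometimes report something else, mostly with a low value. They report only what shows in the picture. A call takes as long as a camera call. They do not tell look-alikes from the thing itself.
- bot.search_frame(picture, target): "box" ([centre column, centre row, width, height] in pixels, round what is visible of it).
The state is a dict: "time": time; "joint_positions": joint angles; "qd": joint speeds; "joint_efforts": joint torques, N m; "eef_pos": TCP position; "ee_rot": TCP orientation; "ft_force": force on the tool from outside, world axes, zero at the start; "torque": the same for the moment, N m; "opening": finger opening in m; "grasp_force": force on a finger pad.
Only numpy, scipy, OpenCV 4.12 (cv2) and the standard library are available. Lean on these libraries where they do the work, as an engineer would, in place of code of your own. Each camera call takes 0.05 s, during which the arm holds its last target. There are 200 camera calls.

### The job

Set the stop jig for the drawer runner: push its thumb lever back to its zero notch at the end stop, then click it forward to the fourth notch one click at a time, without gripping the post, letting the lever come to rest in each notch with the finger off load, and never going past the fourth. Then push the runner along its guides until it butts on the stop, hold it there for a moment with a light push of a few newtons without knocking the lever out of its notch, and let go. Push lightly throughout and leave the other things on the desk where they are.

Things in the scene. Friction and masses are not known exactly. Their poses are not given: they have to be found in the camera images.
- jig: Stop jig screwed down: aluminium plate (local x -55..55, y -285..115 mm, 6 mm thick) with a grey lever housing (x -48..52, y 40..115, top at 28 mm). Origin on the desk, z up; local y runs along the plate from the runner to the housing. Two rails 10 mm high on the plate at x -21 and 21 (36 mm apart inside), y -110 to 0; the runner lies between them.
- lever: Flat steel thumb lever pivoting about a vertical axis at jig local (0, 85) mm; arm 13 mm wide, top 40 mm above the desk, reaching roughly to jig -x over a notched sector. Pushed from a notch it resists with up to about 8 N at the post a quarter of the way to the next; half way the resistance is gone and it snaps into that notch by itself. Origin on the pivot at desk height, x along the arm.
- lever_post (a point): Top centre of the lever's upright black thumb post, 74 mm above the desk: round, 14 mm across, standing from 40 to 74 mm above the desk, 70 mm from the pivot axis. At lever angle a it is at jig local (-70 cos(a - 0.30), 85 - 70 sin(a - 0.30)) mm.
- notch (a joint): Lever angle in rad, growing counter-clockwise seen from above (the post then moves to jig -y, towards the runner: forward). Six notches 0.12 rad (8.4 mm at the post) apart: zero notch at 0.00, next to the end stop at -0.02, first at 0.12, fourth at 0.48, fifth and last at 0.60. It starts in the first, second or third.
- stop: Steel stop plate 30 mm wide, 7 to 22 mm above the desk, 6 mm thick, on a rod from the housing, on the jig's centre line. Geared to the lever: each notch up moves it 5 mm towards the runner (jig -y). Pushed back with more than roughly 12 N it makes the lever slip back over its notch. Axes as the jig's.
- stop_face (a point): Centre of the stop's face that meets the runner, 14.5 mm above the desk, at jig local y = 20 mm - 5 mm x notch. Axes as the jig's.
- runner: White plastic drawer runner, a channel 34 mm wide, 200 mm long, 16 mm high with a solid 12 mm block at each end, about 0.14 kg, lying loose on the plate (its underside 6 mm above the desk) between the guide rails, 1 mm play each side. Origin: centre of its underside; local y along its length towards the stop.
- runner_front (a point): Centre of the runner's end face towards the stop, 14 mm above the desk.
- runner_rear (a point): Centre of the runner's other end face, 14 mm above the desk, beyond the rails' ends, free to be pushed.
- bowl: Bystander: white ceramic bowl of silver cam fittings, 110 mm across, 45 mm high. Origin: underside.
- jar: Bystander: yellow plastic screw-top jar, 68 mm across, 85 mm high. Origin: underside.
- level: Bystander: compact blue spirit level, 24 x 150 x 40 mm high. Origin: underside.
- prybar: Bystander: flat steel pry bar, about 230 mm long, lying. Origin: underside.
- screwdriver: Bystander: screwdriver, lying. Origin: underside.
- carton: Bystander: cardboard carton, 60 x 90 x 35 mm high. Origin: underside.
There are look-alikes about, which are no part of the job. There is more than one size of the runner; the job needs the middle-sized.

How it is judged:
On the way, in this order (a step that is already met when the one before it is completed fails the run):
1. the lever rests in its zero notch, with no finger load on it (value of joint notch between -0.03 and 0.03 rad and velocity of joint notch between -0.3 and 0.3 rad/s and contact force between the fingers and lever below 1 N), for 0.2 s.
2. then it rests in notch 1, with no finger load on it (value of joint notch between 0.09 and 0.15 rad and velocity of joint notch between -0.3 and 0.3 rad/s and contact force between the fingers and lever below 1 N), for 0.2 s.
3. then it rests in notch 2, with no finger load on it (value of joint notch between 0.21 and 0.27 rad and velocity of joint notch between -0.3 and 0.3 rad/s and contact force between the fingers and lever below 1 N), for 0.2 s.
4. then it rests in notch 3, with no finger load on it (value of joint notch between 0.33 and 0.39 rad and velocity of joint notch between -0.3 and 0.3 rad/s and contact force between the fingers and lever below 1 N), for 0.2 s.
5. then it rests in notch 4, with no finger load on it (value of joint notch between 0.45 and 0.51 rad and velocity of joint notch between -0.3 and 0.3 rad/s and contact force between the fingers and lever below 1 N), for 0.2 s.
6. the runner is pressed on the stop with at least 2 N, the lever in notch 4 (contact force between runner and stop above 2 N and value of joint notch between 0.45 and 0.51 rad), for 0.3 s.
At the end, for the whole second after the job is handed in: The lever rests in notch 4 (within 0.03 rad), the runner lies flat and still between the guide rails (aligned within 0.04 rad) with its front end on the stop within 2 mm (value of joint notch between 0.45 and 0.51 rad and y of runner_front in the frame of stop_face between -0.002 and 0.002 m and angle between the y axis of runner and the y axis of jig, either way round below 0.04 rad and linear speed of runner below 0.01 m/s and angle between runner's own z axis and vertical below 0.05 rad and x of runner in the frame of jig between -0.004 and 0.004 m and height (world z) of runner below 0.009 m); the robot touches nothing.
It fails at once if the lever is pushed past the fourth notch (value of joint notch above 0.54 rad).
It fails at once if the lever is pushed or squeezed with more than 20 N (contact force between the fingers and lever above 20 N).
It fails at once if the runner is pressed on the stop with more than 10 N (contact force between runner and stop above 10 N).
It fails at once if another thing on the desk is shifted by more than 15 mm (distance of any of bowl, jar, level, prybar, screwdriver, carton from where it was at the start of the episode above 0.015 m).
It also fails if it takes over 72 s, if anything falls off the work surface, if the arm or the gripper's body presses on something with over 40 N, if the wrist force passes 120 N, or if a joint passes its speed limit or range.

## Working session

There is one attempt and no reset: what is moved stays moved. The work goes in short steps, Python scripts to look and compute and a shell command to move; the robot and the scene stay as the last step left them, time stands still between calls to the robot, and variables do not carry over. Pictures are saved under pics/ and viewed, at most 10 in all, crops included, and the job is handed in when it is done.

```bash
mkdir -p pics; ls; python3 - <<'E'
from plant import bot
import cv2,numpy as np
s=bot.read_state(); print(s['eef_pos'],s['ee_rot'],s['time'],s['opening'])
ims=[]
for n in ['scene','top']:
    p=bot.read_camera(n); ims.append(p['pixels'])
    np.savez(f'{n}.npz',**{k:p[k] for k in ['pixels','fx','fy','cx','cy','R','t']})
    cv2.imwrite(f'pics/{n}0.png',p['pixels'][:,:,::-1])
    print(n,p['fx'],p['cx'],p['cy'],np.round(-np.array(p['R']).T@p['t'],3))
    for t in ['jig','lever','lever_post','stop','runner','bowl','jar','level','prybar','screwdriver','carton']:
        print(t,[(np.round(d['box']).astype(int).tolist(),round(d['score'],2)) for d in bot.search_frame(p,t)][:4])
E
python3 -c "
import cv2
a=cv2.imread('pics/top0.png');cv2.imwrite('pics/topL.png',cv2.resize(a,(800,600),interpolation=cv2.INTER_CUBIC))"
```

```text
pics
[0.28584295 0.61071783 0.23739639] [ 2.17147336e-01  9.76138228e-01 -1.05773823e-03 -2.76427318e-04] 0.0 0.08838545433567795
scene 373.75062518183165 253.2001627269616 200.1611668893027 [ 1.168 -0.625  0.789]
jig [([260, 223, 103, 102], 0.58), ([247, 236, 50, 40], 0.23)]
lever [([285, 184, 25, 20], 0.47)]
lever_post []
stop [([267, 255, 31, 43], 0.42)]
runner [([129, 228, 18, 56], 0.81), ([248, 237, 50, 45], 0.59), ([208, 202, 17, 28], 0.59), ([287, 186, 16, 19], 0.59)]
bowl [([322, 218, 36, 33], 0.93)]
jar [([335, 194, 27, 29], 0.73), ([226, 222, 38, 34], 0.51), ([285, 184, 13, 18], 0.5)]
level [([266, 254, 31, 41], 0.87)]
prybar [([285, 185, 21, 18], 0.65), ([281, 273, 52, 56], 0.61), ([281, 208, 4, 3], 0.53)]
screwdriver [([229, 222, 40, 36], 0.64), ([258, 225, 102, 100], 0.17)]
carton [([310, 180, 26, 25], 0.76)]
top 391.94452997842285 250.5180904288281 198.07003086141933 [0.324 0.03  1.024]
jig [([258, 193, 154, 70], 0.72), ([192, 209, 11, 33], 0.22)]
lever [([193, 210, 14, 36], 0.77)]
lever_post [([192, 208, 11, 36], 0.55), ([147, 211, 39, 36], 0.47)]
stop []
runner [([385, 297, 46, 102], 0.82), ([279, 271, 28, 60], 0.78), ([284, 185, 74, 23], 0.61)]
bowl [([201, 140, 40, 40], 0.91)]
jar [([159, 157, 31, 31], 0.57)]
level [([287, 147, 54, 24], 0.66)]
prybar []
screwdriver [([277, 221, 73, 19], 0.94)]
carton [([147, 210, 40, 32], 0.69)]
```

View pics/topL.png

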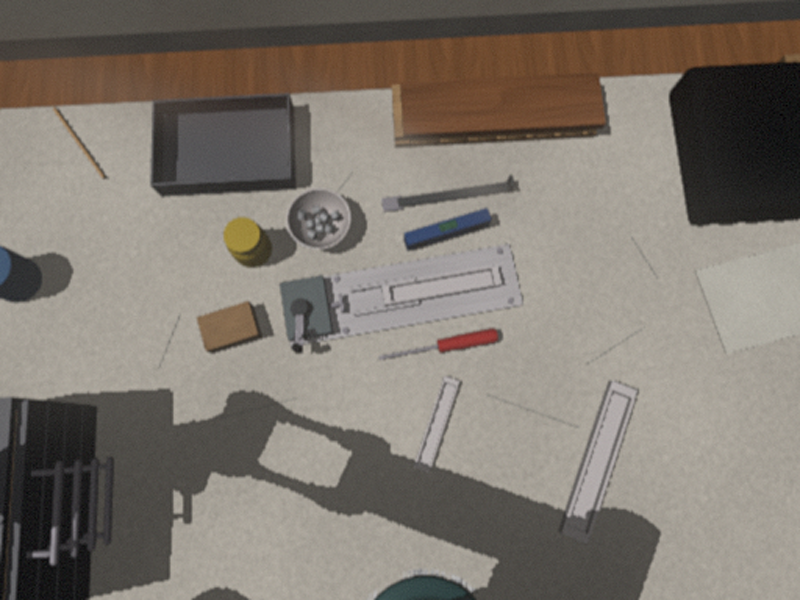

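View pics/scene0.png

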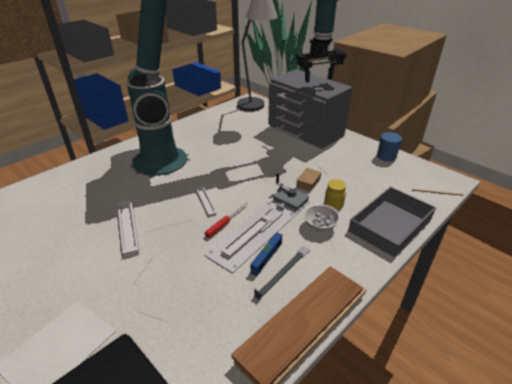

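The top view shows the jig (housing at about (305,308), plate to (520,275), in the 800-px picture). The black post is at about (298,347). Three runner-like channels show: one in the jig rails at (445,287), a small one at (438,420) and a large one at (600,460). The one in the rails looks middle-sized, and I'll confirm that in an enlarged crop.

```bash
cat > h.py <<'E'
import numpy as np
def ray(p,u,v,z):
    R=np.array(p['R']);t=np.array(p['t']);c=-R.T@t
    d=R.T@np.array([(u-p['cx'])/p['fx'],(v-p['cy'])/p['fy'],1]); return c+d*(z-c[2])/d[2]
def proj(p,X):
    c=np.array(p['R'])@X+np.array(p['t']); return np.array([p['fx']*c[0]/c[2]+p['cx'],p['fy']*c[1]/c[2]+p['cy']])
E
python3 - <<'E'
import numpy as np,cv2
from h import *
p=np.load('top.npz')
# rough lengths of candidates from the 800px view, z=22mm
k=.64
for n,a,b in [('jigrunner',(388,295),(502,275)),('small',(452,379),(424,464)),('large',(624,385),(576,530))]:
    A=ray(p,a[0]*k,a[1]*k,.02);B=ray(p,b[0]*k,b[1]*k,.02);print(n,A.round(3),B.round(3),np.linalg.norm(A-B).round(3))
im=p['pixels'][145:240,170:345,::-1]
cv2.imwrite('pics/crop1.png',cv2.resize(im,None,fx=4.5,fy=4.5,interpolation=cv2.INTER_CUBIC))
E
```

```text
jigrunner [0.554 0.025 0.02 ] [ 0.578 -0.169  0.02 ] 0.196
small [ 0.408 -0.072  0.02 ] [ 0.276 -0.017  0.02 ] 0.143
large [ 0.383 -0.351  0.02 ] [ 0.163 -0.247  0.02 ] 0.243
```

View pics/crop1.png

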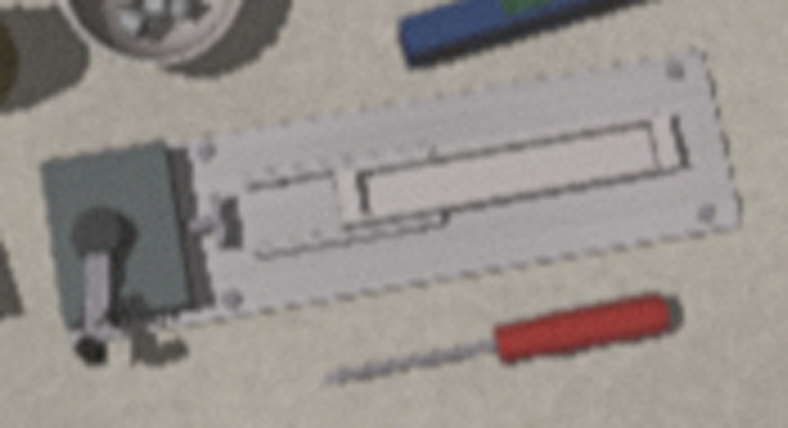

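The crop shows the channel in the jig rails, about 196 mm long, so it is the 200 mm middle size. The loose ones measure about 143 and 243 mm. The post top is at crop (92,350), and the runner front is about 25 mm short of the stop. Next I fit the jig pose.

```bash
cat > fit.py <<'E'
import numpy as np
from h import *
from scipy.optimize import least_squares
p=np.load('top.npz')
C=[((42,162),(52,115,28)),((163,142),(52,40,28)),((190,308),(-48,40,28)),((68,328),(-48,115,28)),((705,52),(55,-285,6)),((740,225),(-55,-285,6))]
def W(q,l):
    c,s=np.cos(q[2]),np.sin(q[2]);l=np.array(l)/1e3
    return np.array([q[0]+c*l[0]-s*l[1],q[1]+s*l[0]+c*l[1],l[2]])
def px(u): return np.array(u)/4.5+[169.6,144.6]
r=least_squares(lambda q:np.concatenate([proj(p,W(q,l))-px(u) for u,l in C]),[.55,.05,.1])
print(r.x,np.round(r.fun,1))
q=r.x
def loc(u,z):
    X=ray(p,*px(u),z); d=X[:2]-q[:2];c,s=np.cos(q[2]),np.sin(q[2]);return X.round(4),(np.array([c*d[0]+s*d[1],-s*d[0]+c*d[1]])*1e3).round(1)
print('post',loc((92,350),.074),'pivot',loc((104,230),.045))
for a in (.12,.24,.36): print(a,W(q,(-70*np.cos(a-.3),85-70*np.sin(a-.3),74)).round(4), (proj(p,W(q,(-70*np.cos(a-.3),85-70*np.sin(a-.3),74)))-[169.6,144.6])*4.5)
print('front',loc((345,197),.022),'rear',loc((672,143),.022))
print('yaw deg',np.degrees(q[2]))
E
python3 fit.py
```

```text
[0.54689247 0.08686323 0.12478154] [-0.7  0.1  0.7 -0.4  0.8 -0.3 -0.9  0.4 -0.5 -0.2  0.7  0.4]
post (array([0.4656, 0.1723, 0.074 ]), array([-70. ,  94.9])) pivot (array([0.5382, 0.1682, 0.045 ]), array([ 1.5, 81.8]))
0.12 [0.4664 0.1751 0.074 ] [ 86.82592749 348.79028678]
0.24 [0.4665 0.1667 0.074 ] [102.27938335 347.8700204 ]
0.36 [0.4675 0.1583 0.074 ] [117.56050677 345.12511148]
front (array([0.5551, 0.0307, 0.022 ]), array([  1.2, -56.8])) rear (array([ 0.5769, -0.1624,  0.022 ]), array([  -1.3, -251.1]))
yaw deg 7.149455493164088
```

```bash
python3 -m pendant '{"series":[{"tx":-35,"ty":-33,"az":-8},{"tx":-70,"ty":-66,"az":-16},{"tx":-105,"ty":-99,"az":-24},{"tx":-140,"ty":-132,"az":-32.2},{"tx":-175,"ty":-165,"az":-32.2}]}' -0.1
python3 -m pendant '{"series":[{"tx":-13,"ty":-45},{"tx":-26,"ty":-90},{"tx":-39,"ty":-135},{"tx":-52,"ty":-180},{"tx":-65,"ty":-224}]}'
python3 -m pendant '{"series":[{"tx":0},{"tx":0},{"tx":0},{"tx":0},{"tx":0}]}'
python3 - <<'E'
from plant import bot
import cv2,numpy as np
p=bot.read_camera('wrist')
np.savez('w1.npz',**{k:p[k] for k in ['pixels','fx','fy','cx','cy','R','t']})
cv2.imwrite('pics/w1.png',cv2.resize(p['pixels'][:,:,::-1],(800,600),interpolation=cv2.INTER_CUBIC))
s=bot.read_state();print(s['eef_pos'],s['ee_rot'],s['ft_force'],s['opening'])
print(bot.search_frame(p,'lever_post'))
E
```

```text
[0.2861488  0.61134787 0.2387124 ] [ 2.17136584e-01  9.76141231e-01  7.36059870e-06 -4.92334967e-06] [-0.53082452  0.18214955 -0.26041461] 0.08782878138200427
[]validation failed for argument at $.se...
validation failed for argument at $.se...
validation failed for argument at $.se...
```

View pics/w1.png

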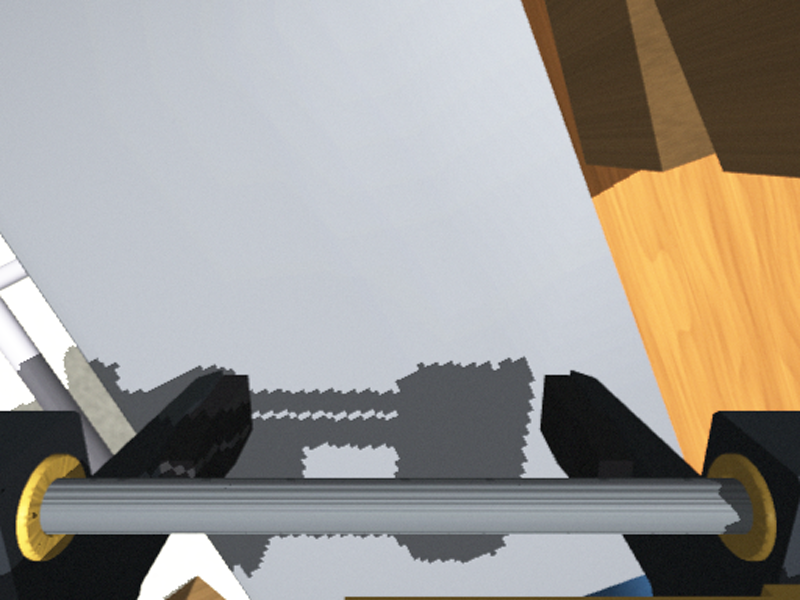

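The picture shows the gripper still at its start, open above the grey cabinet. All three moves were refused, probably because each row needs all six numbers.

```bash
python3 -m pendant '{"series":[{"tx":-35,"ty":-33,"tz":0,"ax":0,"ay":0,"az":-8},{"tx":-70,"ty":-66,"tz":0,"ax":0,"ay":0,"az":-16},{"tx":-105,"ty":-99,"tz":0,"ax":0,"ay":0,"az":-24},{"tx":-140,"ty":-132,"tz":0,"ax":0,"ay":0,"az":-32.2},{"tx":-175,"ty":-165,"tz":0,"ax":0,"ay":0,"az":-32.2}]}' -0.1
```

```text
time: 1.8
eef_pos: [0.3751, 0.386, 0.2389]
ee_rot: [-0.064, 0.998, 0.0, 0.0]
ft_force: [0.6, -0.3, -0.5]
opening: 0.0501
grasp_force: 0.0
```

```bash
python3 -m pendant '{"series":[{"tx":-13,"ty":-45,"tz":0,"ax":0,"ay":0,"az":0},{"tx":-26,"ty":-90,"tz":0,"ax":0,"ay":0,"az":0},{"tx":-39,"ty":-135,"tz":0,"ax":0,"ay":0,"az":0},{"tx":-52,"ty":-180,"tz":0,"ax":0,"ay":0,"az":0},{"tx":-64,"ty":-223,"tz":0,"ax":0,"ay":0,"az":0}]}'
python3 -m pendant '{"series":[{"tx":0,"ty":0,"tz":0,"ax":0,"ay":0,"az":0},{"tx":0,"ty":0,"tz":0,"ax":0,"ay":0,"az":0},{"tx":0,"ty":0,"tz":0,"ax":0,"ay":0,"az":0},{"tx":0,"ty":0,"tz":0,"ax":0,"ay":0,"az":0},{"tx":0,"ty":0,"tz":0,"ax":0,"ay":0,"az":0}]}'
python3 - <<'E'
from plant import bot
import cv2,numpy as np
p=bot.read_camera('wrist')
np.savez('w2.npz',**{k:p[k] for k in ['pixels','fx','fy','cx','cy','R','t']})
cv2.imwrite('pics/w2.png',cv2.resize(p['pixels'][:,:,::-1],(800,600),interpolation=cv2.INTER_CUBIC))
s=bot.read_state();print(s['eef_pos'],s['ee_rot'],s['ft_force'],s['opening'])
print(bot.search_frame(p,'lever_post'))
from fit import W,q,proj
for a in (.12,.24,.36): print(a,proj(p,W(q,(-70*np.cos(a-.3),85-70*np.sin(a-.3),74)))*800/512)
print('housing',[(proj(p,W(q,l))*800/512).round() for l in [(52,115,28),(52,40,28),(-48,40,28),(-48,115,28)]],'pivot',proj(p,W(q,(0,85,40)))*800/512)
E
```

```text
time: 2.3
eef_pos: [0.4664, 0.1725, 0.2391]
ee_rot: [-0.062, 0.998, 0.0, 0.001]
ft_force: [-0.2, 0.0, 0.4]
opening: 0.0396
grasp_force: 0.0
time: 2.8
eef_pos: [0.4654, 0.1756, 0.2387]
ee_rot: [-0.063, 0.998, 0.0, -0.0]
ft_force: [0.2, 0.3, 0.0]
opening: 0.0399
grasp_force: 0.0
[0.46538151 0.1754935  0.23864981] [-6.31160968e-02  9.98006186e-01  4.54924096e-05 -9.74118980e-05] [ 0.01621727  0.32257116 -0.75184593] 0.03964540092617022
[{'box': [247.2, 204.4, 32.4, 74.3], 'score': 0.87}]
[0.54689247 0.08686323 0.12478154] [-0.7  0.1  0.7 -0.4  0.8 -0.3 -0.9  0.4 -0.5 -0.2  0.7  0.4]
post (array([0.4656, 0.1723, 0.074 ]), array([-70. ,  94.9])) pivot (array([0.5382, 0.1682, 0.045 ]), array([ 1.5, 81.8]))
0.12 [0.4664 0.1751 0.074 ] [ 86.82592749 348.79028678]
0.24 [0.4665 0.1667 0.074 ] [102.27938335 347.8700204 ]
0.36 [0.4675 0.1583 0.074 ] [117.56050677 345.12511148]
front (array([0.5551, 0.0307, 0.022 ]), array([  1.2, -56.8])) rear (array([ 0.5769, -0.1624,  0.022 ]), array([  -1.3, -251.1]))
yaw deg 7.149455493164088
0.12 [393.176885   275.03750313]
0.24 [379.25723663 273.38542272]
0.36 [365.23653305 273.36777388]
housing [array([417., 418.]), array([316., 418.]), array([310., 289.]), array([419., 289.])] pivot [375.42997899 359.76511096]
```

View pics/w2.png

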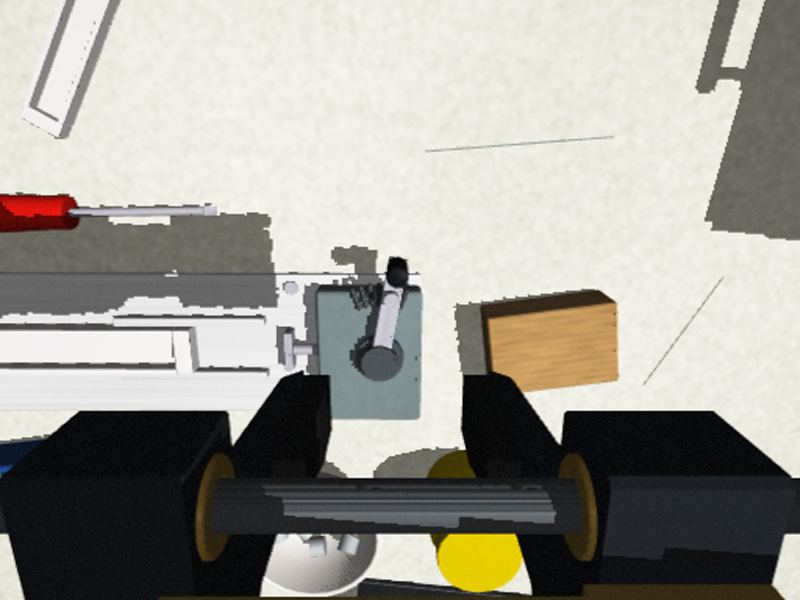

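The wrist view shows the post top at about (397,270), which matches the first notch (predicted at column 393), centred in the 40 mm finger gap. The housing spans columns 318 to 420. That puts the jig about 2 mm further along +y than the fit. I'll descend straddling the post.

```bash
python3 -m pendant '{"series":[{"tx":0,"ty":1,"tz":40,"ax":0,"ay":0,"az":0},{"tx":1,"ty":1,"tz":80,"ax":0,"ay":0,"az":0},{"tx":1,"ty":1,"tz":120,"ax":0,"ay":0,"az":0},{"tx":1,"ty":1,"tz":160,"ax":0,"ay":0,"az":0},{"tx":1,"ty":1,"tz":185,"ax":0,"ay":0,"az":0}]}'
python3 -m pendant '{"series":[{"tx":0,"ty":0,"tz":2,"ax":0,"ay":0,"az":0},{"tx":0,"ty":0,"tz":2,"ax":0,"ay":0,"az":0},{"tx":0,"ty":0,"tz":2,"ax":0,"ay":0,"az":0},{"tx":0,"ty":3,"tz":2,"ax":0,"ay":0,"az":0},{"tx":0,"ty":6,"tz":2,"ax":0,"ay":0,"az":0}]}'
```

```text
time: 3.4
eef_pos: [0.4626, 0.1751, 0.0507]
ee_rot: [-0.063, 0.998, -0.0, -0.002]
ft_force: [0.3, -0.1, -0.3]
opening: 0.0396
grasp_force: 0.0
time: 3.9
eef_pos: [0.4654, 0.1819, 0.0534]
ee_rot: [-0.062, 0.998, 0.0, 0.002]
ft_force: [0.0, -0.4, 0.3]
opening: 0.0401
grasp_force: 0.0
```

```bash
python3 -m pendant '{"series":[{"tx":0,"ty":1,"tz":0,"ax":0,"ay":0,"az":0},{"tx":0,"ty":2,"tz":0,"ax":0,"ay":0,"az":0},{"tx":0,"ty":3,"tz":0,"ax":0,"ay":0,"az":0},{"tx":0,"ty":4,"tz":0,"ax":0,"ay":0,"az":0},{"tx":0,"ty":5,"tz":0,"ax":0,"ay":0,"az":0}]}'
python3 -m pendant '{"series":[{"tx":0,"ty":1,"tz":0,"ax":0,"ay":0,"az":0},{"tx":0,"ty":2,"tz":0,"ax":0,"ay":0,"az":0},{"tx":0,"ty":3,"tz":0,"ax":0,"ay":0,"az":0},{"tx":0,"ty":4,"tz":0,"ax":0,"ay":0,"az":0},{"tx":0,"ty":4,"tz":0,"ax":0,"ay":0,"az":0}]}'
```

```text
time: 4.4
eef_pos: [0.4633, 0.1862, 0.0516]
ee_rot: [-0.062, 0.998, -0.0, -0.0]
ft_force: [-0.0, -1.3, 0.0]
opening: 0.0395
grasp_force: 0.0
time: 4.9
eef_pos: [0.4629, 0.1897, 0.0516]
ee_rot: [-0.062, 0.998, -0.0, -0.0]
ft_force: [-0.4, -3.4, 0.4]
opening: 0.0397
grasp_force: 1.6
```

```bash
python3 -m pendant '{"series":[{"tx":0,"ty":0.5,"tz":0,"ax":0,"ay":0,"az":0},{"tx":0,"ty":1,"tz":0,"ax":0,"ay":0,"az":0},{"tx":0,"ty":1.5,"tz":0,"ax":0,"ay":0,"az":0},{"tx":0,"ty":2,"tz":0,"ax":0,"ay":0,"az":0},{"tx":0,"ty":2,"tz":0,"ax":0,"ay":0,"az":0}]}'
```

```text
time: 5.4
eef_pos: [0.4628, 0.1909, 0.0516]
ee_rot: [-0.062, 0.998, -0.001, 0.0]
ft_force: [1.9, -7.0, -0.2]
opening: 0.0396
grasp_force: 3.7
```

```bash
python3 -m pendant '{"series":[{"tx":0,"ty":0.5,"tz":0,"ax":0,"ay":0,"az":0},{"tx":0,"ty":1,"tz":0,"ax":0,"ay":0,"az":0},{"tx":0,"ty":1.5,"tz":0,"ax":0,"ay":0,"az":0},{"tx":0,"ty":2,"tz":0,"ax":0,"ay":0,"az":0},{"tx":0,"ty":2,"tz":0,"ax":0,"ay":0,"az":0}]}'
```

```text
time: 5.9
eef_pos: [0.4623, 0.1945, 0.0518]
ee_rot: [-0.062, 0.998, 0.001, -0.0]
ft_force: [-0.5, -0.1, 0.2]
opening: 0.0397
grasp_force: 0.0
```

It snapped over. I'll back off to unload it and check with the wrist camera.

```bash
python3 -m pendant '{"series":[{"tx":0,"ty":-3,"tz":0,"ax":0,"ay":0,"az":0},{"tx":0,"ty":-6,"tz":0,"ax":0,"ay":0,"az":0},{"tx":0,"ty":-6,"tz":0,"ax":0,"ay":0,"az":0},{"tx":0,"ty":-6,"tz":0,"ax":0,"ay":0,"az":0},{"tx":0,"ty":-6,"tz":0,"ax":0,"ay":0,"az":0}]}'
cat > look.py <<'E'
from plant import bot
import cv2,numpy as np,sys
from fit import W,q,proj
n=sys.argv[1]
p=bot.read_camera('wrist')
cv2.imwrite(f'pics/{n}.png',cv2.resize(p['pixels'][:,:,::-1],(800,600),interpolation=cv2.INTER_CUBIC))
s=bot.read_state();print(s['eef_pos'],s['ft_force'],s['opening'])
b=bot.search_frame(p,'lever_post');print(b)
k=800/512
for a in (0,.12,.24,.36,.48,.6): print(a,(proj(p,W(q,(-70*np.cos(a-.3),85-70*np.sin(a-.3),74)))*k).round())
print('housing',[(proj(p,W(q,l))*k).round() for l in [(52,115,28),(52,40,28),(-48,40,28),(-48,115,28)]],'pivot',proj(p,W(q,(0,85,40)))*k)
E
python3 look.py w3
```

```text
time: 6.4
eef_pos: [0.4631, 0.1882, 0.0517]
ee_rot: [-0.062, 0.998, 0.0, 0.0]
ft_force: [-0.8, 0.5, 0.6]
opening: 0.0395
grasp_force: 0.0
[0.54689247 0.08686323 0.12478154] [-0.7  0.1  0.7 -0.4  0.8 -0.3 -0.9  0.4 -0.5 -0.2  0.7  0.4]
post (array([0.4656, 0.1723, 0.074 ]), array([-70. ,  94.9])) pivot (array([0.5382, 0.1682, 0.045 ]), array([ 1.5, 81.8]))
0.12 [0.4664 0.1751 0.074 ] [ 86.82592749 348.79028678]
0.24 [0.4665 0.1667 0.074 ] [102.27938335 347.8700204 ]
0.36 [0.4675 0.1583 0.074 ] [117.56050677 345.12511148]
front (array([0.5551, 0.0307, 0.022 ]), array([  1.2, -56.8])) rear (array([ 0.5769, -0.1624,  0.022 ]), array([  -1.3, -251.1]))
yaw deg 7.149455493164088
[0.4631008  0.1881919  0.05173741] [-0.25885314  0.09232525  0.21779973] 0.04004138653174543
[]
0 [373. 450.]
0.12 [342. 443.]
0.24 [310. 440.]
0.36 [278. 440.]
0.48 [247. 443.]
0.6 [217. 450.]
housing [array([404., 642.]), array([222., 642.]), array([195., 426.]), array([405., 426.])] pivot [321.98060457 560.71476263]
```

View pics/w3.png

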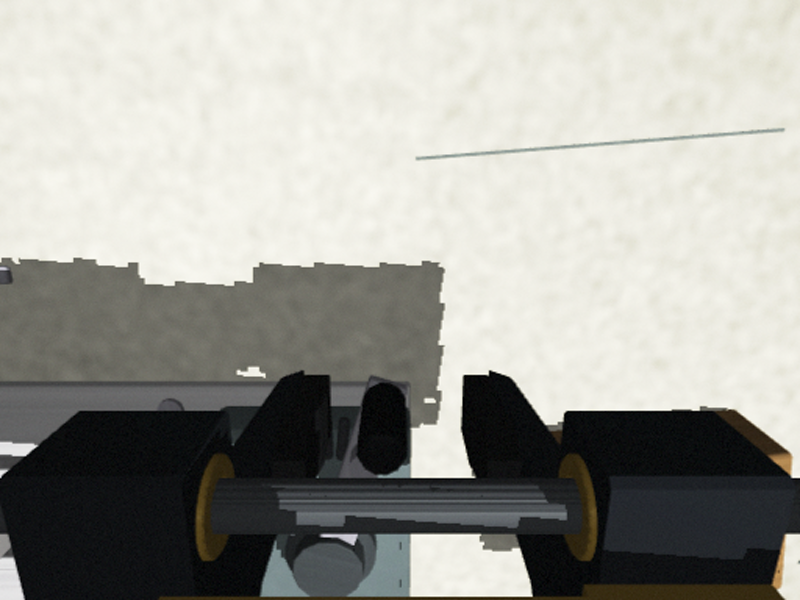

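The post top is at (383,445). The prediction for zero was column 373, plus about 8 px of jig bias, so the lever is in the zero notch with nothing loading it. Now I start clicking forward.

```bash
python3 -m pendant '{"series":[{"tx":0,"ty":-5,"tz":0,"ax":0,"ay":0,"az":0},{"tx":0,"ty":-10,"tz":0,"ax":0,"ay":0,"az":0},{"tx":0,"ty":-13,"tz":0,"ax":0,"ay":0,"az":0},{"tx":0,"ty":-15,"tz":0,"ax":0,"ay":0,"az":0},{"tx":0,"ty":-16,"tz":0,"ax":0,"ay":0,"az":0}]}'
python3 -m pendant '{"series":[{"tx":0,"ty":-0.5,"tz":0,"ax":0,"ay":0,"az":0},{"tx":0,"ty":-1,"tz":0,"ax":0,"ay":0,"az":0},{"tx":0,"ty":-1.5,"tz":0,"ax":0,"ay":0,"az":0},{"tx":0,"ty":-2,"tz":0,"ax":0,"ay":0,"az":0},{"tx":0,"ty":-2,"tz":0,"ax":0,"ay":0,"az":0}]}'
python3 -m pendant '{"series":[{"tx":0,"ty":-0.5,"tz":0,"ax":0,"ay":0,"az":0},{"tx":0,"ty":-1,"tz":0,"ax":0,"ay":0,"az":0},{"tx":0,"ty":-1.5,"tz":0,"ax":0,"ay":0,"az":0},{"tx":0,"ty":-2,"tz":0,"ax":0,"ay":0,"az":0},{"tx":0,"ty":-2,"tz":0,"ax":0,"ay":0,"az":0}]}'
```

```text
time: 7.0
eef_pos: [0.4651, 0.1719, 0.0517]
ee_rot: [-0.062, 0.998, -0.0, 0.0]
ft_force: [0.1, 0.1, -0.4]
opening: 0.0394
grasp_force: 0.0
time: 7.5
eef_pos: [0.4651, 0.1708, 0.0517]
ee_rot: [-0.062, 0.998, 0.0, -0.0]
ft_force: [-2.1, 4.1, -0.1]
opening: 0.0396
grasp_force: 2.1
time: 8.0
eef_pos: [0.4649, 0.1695, 0.0517]
ee_rot: [-0.062, 0.998, 0.001, -0.001]
ft_force: [-3.6, 8.1, 0.2]
opening: 0.0393
grasp_force: 4.2
```

```bash
python3 -m pendant '{"series":[{"tx":0,"ty":-0.5,"tz":0,"ax":0,"ay":0,"az":0},{"tx":0,"ty":-1,"tz":0,"ax":0,"ay":0,"az":0},{"tx":0,"ty":-1.5,"tz":0,"ax":0,"ay":0,"az":0},{"tx":0,"ty":-1.5,"tz":0,"ax":0,"ay":0,"az":0},{"tx":0,"ty":-1.5,"tz":0,"ax":0,"ay":0,"az":0}]}'
```

```text
time: 8.5
eef_pos: [0.4656, 0.1666, 0.0516]
ee_rot: [-0.063, 0.998, -0.0, -0.0]
ft_force: [-0.1, -0.6, 0.3]
opening: 0.0396
grasp_force: 0.0
```

```bash
python3 -m pendant '{"series":[{"tx":0,"ty":2,"tz":0,"ax":0,"ay":0,"az":0},{"tx":0,"ty":2,"tz":0,"ax":0,"ay":0,"az":0},{"tx":0,"ty":2,"tz":0,"ax":0,"ay":0,"az":0},{"tx":0,"ty":2,"tz":0,"ax":0,"ay":0,"az":0},{"tx":0,"ty":2,"tz":0,"ax":0,"ay":0,"az":0}]}'
python3 -m pendant '{"series":[{"tx":0,"ty":-2,"tz":0,"ax":0,"ay":0,"az":0},{"tx":0,"ty":-4,"tz":0,"ax":0,"ay":0,"az":0},{"tx":0,"ty":-5,"tz":0,"ax":0,"ay":0,"az":0},{"tx":0,"ty":-6,"tz":0,"ax":0,"ay":0,"az":0},{"tx":0,"ty":-7,"tz":0,"ax":0,"ay":0,"az":0}]}'
python3 -m pendant '{"series":[{"tx":0,"ty":-0.5,"tz":0,"ax":0,"ay":0,"az":0},{"tx":0,"ty":-1,"tz":0,"ax":0,"ay":0,"az":0},{"tx":0,"ty":-1.5,"tz":0,"ax":0,"ay":0,"az":0},{"tx":0,"ty":-2,"tz":0,"ax":0,"ay":0,"az":0},{"tx":0,"ty":-2,"tz":0,"ax":0,"ay":0,"az":0}]}'
```

```text
time: 9.0
eef_pos: [0.4656, 0.1686, 0.0517]
ee_rot: [-0.062, 0.998, -0.0, 0.0]
ft_force: [-0.4, -0.6, 0.4]
opening: 0.0395
grasp_force: 0.0
time: 9.5
eef_pos: [0.4661, 0.1624, 0.0517]
ee_rot: [-0.062, 0.998, 0.001, -0.0]
ft_force: [-2.2, 5.0, -0.5]
opening: 0.0396
grasp_force: 2.7
time: 10.0
eef_pos: [0.466, 0.1612, 0.0517]
ee_rot: [-0.062, 0.998, 0.001, -0.0]
ft_force: [-2.7, 7.6, 0.8]
opening: 0.0399
grasp_force: 4.0
```

```bash
python3 -m pendant '{"series":[{"tx":0,"ty":-0.5,"tz":0,"ax":0,"ay":0,"az":0},{"tx":0,"ty":-1,"tz":0,"ax":0,"ay":0,"az":0},{"tx":0,"ty":-1.5,"tz":0,"ax":0,"ay":0,"az":0},{"tx":0,"ty":-1.5,"tz":0,"ax":0,"ay":0,"az":0},{"tx":0,"ty":-1.5,"tz":0,"ax":0,"ay":0,"az":0}]}'
```

```text
time: 10.5
eef_pos: [0.467, 0.1581, 0.0517]
ee_rot: [-0.062, 0.998, -0.0, 0.0]
ft_force: [0.0, -0.2, -0.3]
opening: 0.0397
grasp_force: 0.0
```

Snapped to notch 2. The same pattern again for notch 3.

```bash
python3 -m pendant '{"series":[{"tx":0,"ty":2,"tz":0,"ax":0,"ay":0,"az":0},{"tx":0,"ty":2,"tz":0,"ax":0,"ay":0,"az":0},{"tx":0,"ty":2,"tz":0,"ax":0,"ay":0,"az":0},{"tx":0,"ty":2,"tz":0,"ax":0,"ay":0,"az":0},{"tx":0,"ty":2,"tz":0,"ax":0,"ay":0,"az":0}]}'
python3 -m pendant '{"series":[{"tx":0,"ty":-2,"tz":0,"ax":0,"ay":0,"az":0},{"tx":0,"ty":-4,"tz":0,"ax":0,"ay":0,"az":0},{"tx":0,"ty":-5,"tz":0,"ax":0,"ay":0,"az":0},{"tx":0,"ty":-6,"tz":0,"ax":0,"ay":0,"az":0},{"tx":0,"ty":-7,"tz":0,"ax":0,"ay":0,"az":0}]}'
python3 -m pendant '{"series":[{"tx":0,"ty":-0.5,"tz":0,"ax":0,"ay":0,"az":0},{"tx":0,"ty":-1,"tz":0,"ax":0,"ay":0,"az":0},{"tx":0,"ty":-1.5,"tz":0,"ax":0,"ay":0,"az":0},{"tx":0,"ty":-2,"tz":0,"ax":0,"ay":0,"az":0},{"tx":0,"ty":-2,"tz":0,"ax":0,"ay":0,"az":0}]}'
```

```text
time: 11.0
eef_pos: [0.4666, 0.1603, 0.0517]
ee_rot: [-0.062, 0.998, -0.0, 0.0]
ft_force: [0.1, -0.3, 0.2]
opening: 0.0397
grasp_force: 0.0
time: 11.5
eef_pos: [0.4672, 0.154, 0.0517]
ee_rot: [-0.062, 0.998, 0.001, -0.0]
ft_force: [-1.8, 5.0, -0.1]
opening: 0.0395
grasp_force: 2.9
time: 12.0
eef_pos: [0.4672, 0.1527, 0.0517]
ee_rot: [-0.062, 0.998, 0.001, -0.0]
ft_force: [-2.2, 7.5, -0.6]
opening: 0.0396
grasp_force: 3.8
```

```bash
python3 -m pendant '{"series":[{"tx":0,"ty":-0.5,"tz":0,"ax":0,"ay":0,"az":0},{"tx":0,"ty":-1,"tz":0,"ax":0,"ay":0,"az":0},{"tx":0,"ty":-1,"tz":0,"ax":0,"ay":0,"az":0},{"tx":0,"ty":-1,"tz":0,"ax":0,"ay":0,"az":0},{"tx":0,"ty":-1,"tz":0,"ax":0,"ay":0,"az":0}]}'
```

```text
time: 12.5
eef_pos: [0.468, 0.1501, 0.0517]
ee_rot: [-0.062, 0.998, -0.0, 0.0]
ft_force: [-0.5, -0.1, -0.5]
opening: 0.0401
grasp_force: 0.0
```

```bash
python3 -m pendant '{"series":[{"tx":0,"ty":2,"tz":0,"ax":0,"ay":0,"az":0},{"tx":0,"ty":2,"tz":0,"ax":0,"ay":0,"az":0},{"tx":0,"ty":2,"tz":0,"ax":0,"ay":0,"az":0},{"tx":0,"ty":2,"tz":0,"ax":0,"ay":0,"az":0},{"tx":0,"ty":2,"tz":0,"ax":0,"ay":0,"az":0}]}'
python3 -m pendant '{"series":[{"tx":0,"ty":-2,"tz":0,"ax":0,"ay":0,"az":0},{"tx":0,"ty":-4,"tz":0,"ax":0,"ay":0,"az":0},{"tx":0,"ty":-5,"tz":0,"ax":0,"ay":0,"az":0},{"tx":0,"ty":-6,"tz":0,"ax":0,"ay":0,"az":0},{"tx":0,"ty":-7,"tz":0,"ax":0,"ay":0,"az":0}]}'
python3 -m pendant '{"series":[{"tx":0,"ty":-0.5,"tz":0,"ax":0,"ay":0,"az":0},{"tx":0,"ty":-1,"tz":0,"ax":0,"ay":0,"az":0},{"tx":0,"ty":-1.5,"tz":0,"ax":0,"ay":0,"az":0},{"tx":0,"ty":-2,"tz":0,"ax":0,"ay":0,"az":0},{"tx":0,"ty":-2,"tz":0,"ax":0,"ay":0,"az":0}]}'
```

```text
time: 13.0
eef_pos: [0.4676, 0.1524, 0.0517]
ee_rot: [-0.062, 0.998, -0.0, 0.0]
ft_force: [-0.5, 0.6, 0.8]
opening: 0.0393
grasp_force: 0.0
time: 13.5
eef_pos: [0.4683, 0.1459, 0.0517]
ee_rot: [-0.062, 0.998, 0.001, -0.0]
ft_force: [0.2, 5.5, -0.7]
opening: 0.0397
grasp_force: 2.3
time: 14.0
eef_pos: [0.4685, 0.1447, 0.0517]
ee_rot: [-0.062, 0.998, 0.001, -0.0]
ft_force: [-1.0, 7.4, -1.5]
opening: 0.0394
grasp_force: 3.7
```

```bash
python3 -m pendant '{"series":[{"tx":0,"ty":-0.5,"tz":0,"ax":0,"ay":0,"az":0},{"tx":0,"ty":-0.5,"tz":0,"ax":0,"ay":0,"az":0},{"tx":0,"ty":-0.5,"tz":0,"ax":0,"ay":0,"az":0},{"tx":0,"ty":-0.5,"tz":0,"ax":0,"ay":0,"az":0},{"tx":0,"ty":-0.5,"tz":0,"ax":0,"ay":0,"az":0}]}'
```

```text
time: 14.5
eef_pos: [0.4686, 0.1443, 0.0517]
ee_rot: [-0.062, 0.998, 0.001, -0.0]
ft_force: [-1.3, 8.6, -0.3]
opening: 0.0395
grasp_force: 3.8
```

```bash
python3 -m pendant '{"series":[{"tx":0,"ty":-0.5,"tz":0,"ax":0,"ay":0,"az":0},{"tx":0,"ty":-0.5,"tz":0,"ax":0,"ay":0,"az":0},{"tx":0,"ty":-0.5,"tz":0,"ax":0,"ay":0,"az":0},{"tx":0,"ty":-0.5,"tz":0,"ax":0,"ay":0,"az":0},{"tx":0,"ty":-0.5,"tz":0,"ax":0,"ay":0,"az":0}]}'
```

```text
time: 15.0
eef_pos: [0.4687, 0.1429, 0.0517]
ee_rot: [-0.062, 0.998, 0.0, -0.0]
ft_force: [0.1, 2.9, -0.2]
opening: 0.0397
grasp_force: 1.4
```

```bash
python3 -m pendant '{"series":[{"tx":0,"ty":-0.3,"tz":0,"ax":0,"ay":0,"az":0},{"tx":0,"ty":-0.3,"tz":0,"ax":0,"ay":0,"az":0},{"tx":0,"ty":-0.3,"tz":0,"ax":0,"ay":0,"az":0},{"tx":0,"ty":-0.3,"tz":0,"ax":0,"ay":0,"az":0},{"tx":0,"ty":-0.3,"tz":0,"ax":0,"ay":0,"az":0}]}'
python3 -m pendant '{"series":[{"tx":0,"ty":3,"tz":0,"ax":0,"ay":0,"az":0},{"tx":0,"ty":6,"tz":0,"ax":0,"ay":0,"az":0},{"tx":0,"ty":7,"tz":0,"ax":0,"ay":0,"az":0},{"tx":0,"ty":7,"tz":0,"ax":0,"ay":0,"az":0},{"tx":0,"ty":7,"tz":0,"ax":0,"ay":0,"az":0}]}'
python3 look.py w4 | tail -8
```

```text
time: 15.5
eef_pos: [0.4689, 0.142, 0.0517]
ee_rot: [-0.062, 0.998, -0.0, 0.0]
ft_force: [-0.3, -0.0, 0.1]
opening: 0.0401
grasp_force: 0.0
time: 16.0
eef_pos: [0.4679, 0.1492, 0.0517]
ee_rot: [-0.062, 0.998, -0.0, -0.0]
ft_force: [-0.2, -0.3, -0.5]
opening: 0.0397
grasp_force: 0.0
[{'box': [274.1, 312.4, 57.1, 141.6], 'score': 0.84}]
0 [521. 450.]
0.12 [490. 443.]
0.24 [459. 440.]
0.36 [427. 440.]
0.48 [395. 443.]
0.6 [365. 450.]
housing [array([499., 642.]), array([317., 643.]), array([305., 426.]), array([514., 426.])] pivot [430.22902473 560.80254777]
```

View pics/w4.png

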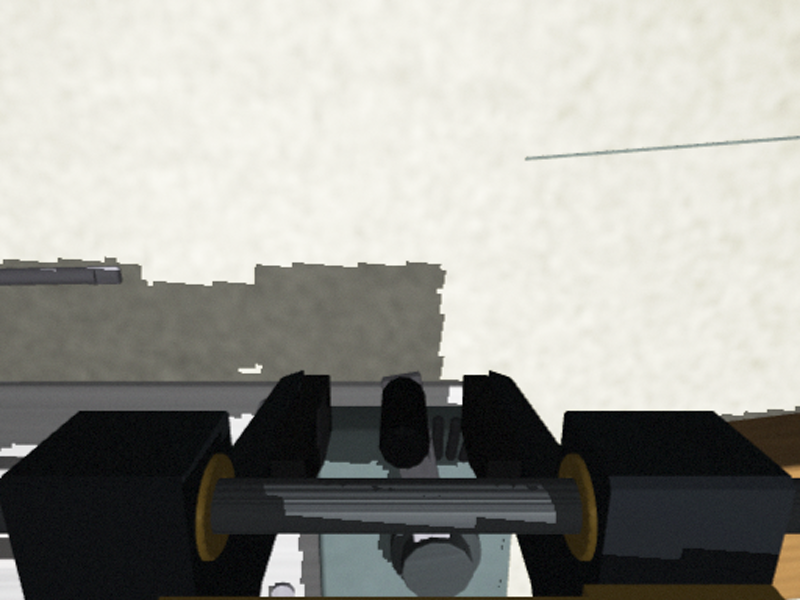

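The post top is at (404,440). The prediction for notch 4 was 395, plus about 9 px of bias, so the lever rests in notch 4. I'll lift, close the fingers and go behind the runner's rear end.

```bash
python3 -m pendant '{"series":[{"tx":0,"ty":0,"tz":-45,"ax":0,"ay":0,"az":0},{"tx":0,"ty":0,"tz":-90,"ax":0,"ay":0,"az":0},{"tx":0,"ty":0,"tz":-130,"ax":0,"ay":0,"az":0},{"tx":0,"ty":-40,"tz":-130,"ax":0,"ay":0,"az":0},{"tx":0,"ty":-80,"tz":-130,"ax":0,"ay":0,"az":0}]}'
python3 -m pendant '{"series":[{"tx":-14,"ty":-46,"tz":0,"ax":0,"ay":0,"az":0},{"tx":-28,"ty":-92,"tz":0,"ax":0,"ay":0,"az":0},{"tx":-42,"ty":-138,"tz":0,"ax":0,"ay":0,"az":0},{"tx":-56,"ty":-184,"tz":0,"ax":0,"ay":0,"az":0},{"tx":-70,"ty":-230,"tz":0,"ax":0,"ay":0,"az":0}]}' -1
python3 -m pendant '{"series":[{"tx":0,"ty":-30,"tz":0,"ax":0,"ay":0,"az":0},{"tx":0,"ty":-47,"tz":0,"ax":0,"ay":0,"az":0},{"tx":0,"ty":-47,"tz":0,"ax":0,"ay":0,"az":0},{"tx":0,"ty":-47,"tz":0,"ax":0,"ay":0,"az":0},{"tx":0,"ty":-47,"tz":0,"ax":0,"ay":0,"az":0}]}'
python3 - <<'E'
from plant import bot
import cv2,numpy as np
from fit import W,q,proj
p=bot.read_camera('wrist'); np.savez('w5.npz',**{k:p[k] for k in ['pixels','fx','fy','cx','cy','R','t']})
cv2.imwrite('pics/w5.png',cv2.resize(p['pixels'][:,:,::-1],(800,600),interpolation=cv2.INTER_CUBIC))
s=bot.read_state();print(s['eef_pos'],s['opening'])
k=800/512
print(bot.search_frame(p,'runner'))
for l in [(17,-251,22),(-17,-251,22),(55,-285,6),(-55,-285,6)]: print(l,(proj(p,W(q,l))*k).round())
print('tcp on z=.022',(proj(p,np.r_[s['eef_pos'][:2],.022])*k).round())
E
```

```text
time: 16.6
eef_pos: [0.4795, 0.0698, 0.1843]
ee_rot: [-0.064, 0.998, 0.0, 0.003]
ft_force: [0.8, 0.1, -0.7]
opening: 0.0396
grasp_force: 0.0
time: 17.1
eef_pos: [0.5763, -0.1519, 0.1817]
ee_rot: [-0.062, 0.998, 0.0, 0.0]
ft_force: [0.8, 0.6, 0.4]
opening: 0.0019
grasp_force: 0.0
time: 17.6
eef_pos: [0.5813, -0.1948, 0.1816]
ee_rot: [-0.063, 0.998, 0.0, -0.0]
ft_force: [0.3, 0.3, -0.9]
opening: 0.0004
grasp_force: 0.0
[0.54689247 0.08686323 0.12478154] [-0.7  0.1  0.7 -0.4  0.8 -0.3 -0.9  0.4 -0.5 -0.2  0.7  0.4]
post (array([0.4656, 0.1723, 0.074 ]), array([-70. ,  94.9])) pivot (array([0.5382, 0.1682, 0.045 ]), array([ 1.5, 81.8]))
0.12 [0.4664 0.1751 0.074 ] [ 86.82592749 348.79028678]
0.24 [0.4665 0.1667 0.074 ] [102.27938335 347.8700204 ]
0.36 [0.4675 0.1583 0.074 ] [117.56050677 345.12511148]
front (array([0.5551, 0.0307, 0.022 ]), array([  1.2, -56.8])) rear (array([ 0.5769, -0.1624,  0.022 ]), array([  -1.3, -251.1]))
yaw deg 7.149455493164088
[ 0.58135527 -0.19474224  0.18171363] 0.0003831177659642353
[{'box': [396.6, 179.7, 222.5, 48.0], 'score': 0.77}]
(17, -251, 22) [449. 305.]
(-17, -251, 22) [450. 249.]
(55, -285, 6) [392. 354.]
(-55, -285, 6) [392. 180.]
tcp on z=.022 [394. 276.]
```

View pics/w5.png

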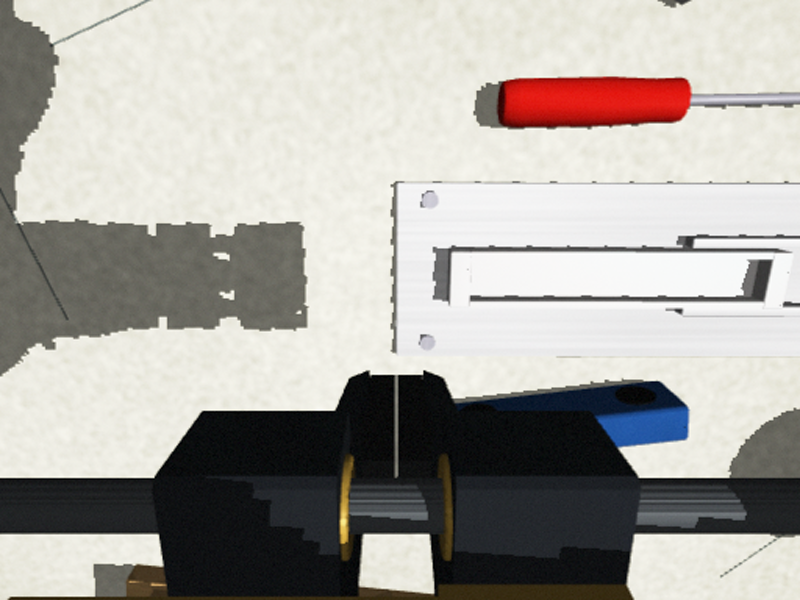

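The runner's rear edge is at column 450, rows 250 to 305. The TCP projects to (394,276), so it is laterally centred about 34 mm behind the end. Descending now.

```bash
python3 -m pendant '{"series":[{"tx":0,"ty":0,"tz":45,"ax":0,"ay":0,"az":0},{"tx":0,"ty":0,"tz":90,"ax":0,"ay":0,"az":0},{"tx":0,"ty":0,"tz":130,"ax":0,"ay":0,"az":0},{"tx":0,"ty":0,"tz":160,"ax":0,"ay":0,"az":0},{"tx":0,"ty":0,"tz":169,"ax":0,"ay":0,"az":0}]}'
python3 -m pendant '{"series":[{"tx":0,"ty":0,"tz":0,"ax":0,"ay":0,"az":0},{"tx":0,"ty":2,"tz":0,"ax":0,"ay":0,"az":0},{"tx":0,"ty":4,"tz":0,"ax":0,"ay":0,"az":0},{"tx":0,"ty":6,"tz":0,"ax":0,"ay":0,"az":0},{"tx":0,"ty":8,"tz":0,"ax":0,"ay":0,"az":0}]}'
```

```text
time: 18.2
eef_pos: [0.5785, -0.1941, 0.0088]
ee_rot: [-0.063, 0.998, 0.002, -0.003]
ft_force: [-1.0, -0.0, -0.8]
opening: 0.0007
grasp_force: 0.0
time: 18.7
eef_pos: [0.5816, -0.1887, 0.0142]
ee_rot: [-0.062, 0.998, -0.0, 0.001]
ft_force: [-0.7, -1.2, 0.6]
opening: 0.0003
grasp_force: 0.0
```

```bash
python3 -m pendant '{"series":[{"tx":0,"ty":2,"tz":0,"ax":0,"ay":0,"az":0},{"tx":0,"ty":4,"tz":0,"ax":0,"ay":0,"az":0},{"tx":0,"ty":6,"tz":0,"ax":0,"ay":0,"az":0},{"tx":0,"ty":9,"tz":0,"ax":0,"ay":0,"az":0},{"tx":0,"ty":12,"tz":0,"ax":0,"ay":0,"az":0}]}'
python3 -m pendant '{"series":[{"tx":0,"ty":3,"tz":0,"ax":0,"ay":0,"az":0},{"tx":0,"ty":6,"tz":0,"ax":0,"ay":0,"az":0},{"tx":0,"ty":9,"tz":0,"ax":0,"ay":0,"az":0},{"tx":0,"ty":12,"tz":0,"ax":0,"ay":0,"az":0},{"tx":0,"ty":15,"tz":0,"ax":0,"ay":0,"az":0}]}'
```

```text
time: 19.2
eef_pos: [0.5791, -0.1764, 0.0126]
ee_rot: [-0.062, 0.998, -0.0, -0.0]
ft_force: [-0.8, -0.7, -0.7]
opening: 0.0004
grasp_force: 0.4
time: 19.7
eef_pos: [0.5773, -0.1615, 0.0127]
ee_rot: [-0.062, 0.998, -0.0, -0.0]
ft_force: [-0.3, -1.9, -0.9]
opening: 0.0004
grasp_force: 0.3
```

```bash
python3 -m pendant '{"series":[{"tx":0,"ty":4,"tz":0,"ax":0,"ay":0,"az":0},{"tx":0,"ty":8,"tz":0,"ax":0,"ay":0,"az":0},{"tx":0,"ty":12,"tz":0,"ax":0,"ay":0,"az":0},{"tx":0,"ty":15,"tz":0,"ax":0,"ay":0,"az":0},{"tx":0,"ty":17,"tz":0,"ax":0,"ay":0,"az":0}]}'
python3 -m pendant '{"series":[{"tx":0,"ty":1,"tz":0,"ax":0,"ay":0,"az":0},{"tx":0,"ty":2,"tz":0,"ax":0,"ay":0,"az":0},{"tx":0,"ty":3,"tz":0,"ax":0,"ay":0,"az":0},{"tx":0,"ty":4,"tz":0,"ax":0,"ay":0,"az":0},{"tx":0,"ty":5,"tz":0,"ax":0,"ay":0,"az":0}]}'
```

```text
time: 20.2
eef_pos: [0.5752, -0.1445, 0.0127]
ee_rot: [-0.062, 0.998, -0.0, -0.0]
ft_force: [0.4, -0.7, 0.5]
opening: 0.0004
grasp_force: 0.3
time: 20.7
eef_pos: [0.5746, -0.1399, 0.0127]
ee_rot: [-0.062, 0.998, -0.0, 0.0]
ft_force: [0.7, -0.6, -0.5]
opening: 0.0004
grasp_force: 0.4
```

```bash
python3 -m pendant '{"series":[{"tx":0,"ty":0.5,"tz":0,"ax":0,"ay":0,"az":0},{"tx":0,"ty":1,"tz":0,"ax":0,"ay":0,"az":0},{"tx":0,"ty":1.5,"tz":0,"ax":0,"ay":0,"az":0},{"tx":0,"ty":2,"tz":0,"ax":0,"ay":0,"az":0},{"tx":0,"ty":2,"tz":0,"ax":0,"ay":0,"az":0}]}'
```

```text
time: 21.2
eef_pos: [0.5744, -0.1378, 0.0127]
ee_rot: [-0.062, 0.998, 0.0, -0.0]
ft_force: [-0.3, -0.7, -0.6]
opening: 0.0002
grasp_force: 0.2
```

```bash
python3 -m pendant '{"series":[{"tx":0,"ty":0.5,"tz":0,"ax":0,"ay":0,"az":0},{"tx":0,"ty":1,"tz":0,"ax":0,"ay":0,"az":0},{"tx":0,"ty":1.5,"tz":0,"ax":0,"ay":0,"az":0},{"tx":0,"ty":2,"tz":0,"ax":0,"ay":0,"az":0},{"tx":0,"ty":2,"tz":0,"ax":0,"ay":0,"az":0}]}'
```

```text
time: 21.7
eef_pos: [0.5741, -0.1358, 0.0127]
ee_rot: [-0.062, 0.998, 0.0, -0.0]
ft_force: [-0.4, -1.2, -0.3]
opening: 0.0008
grasp_force: 0.3
```

```bash
python3 -m pendant '{"series":[{"tx":0,"ty":0.5,"tz":0,"ax":0,"ay":0,"az":0},{"tx":0,"ty":1,"tz":0,"ax":0,"ay":0,"az":0},{"tx":0,"ty":1.5,"tz":0,"ax":0,"ay":0,"az":0},{"tx":0,"ty":2,"tz":0,"ax":0,"ay":0,"az":0},{"tx":0,"ty":2,"tz":0,"ax":0,"ay":0,"az":0}]}'
```

```text
time: 22.2
eef_pos: [0.5738, -0.1339, 0.0127]
ee_rot: [-0.062, 0.998, 0.0, -0.0]
ft_force: [0.2, -0.8, 0.3]
opening: 0.0004
grasp_force: 0.3
```

```bash
python3 -m pendant '{"series":[{"tx":0,"ty":0.5,"tz":0,"ax":0,"ay":0,"az":0},{"tx":0,"ty":1,"tz":0,"ax":0,"ay":0,"az":0},{"tx":0,"ty":1.5,"tz":0,"ax":0,"ay":0,"az":0},{"tx":0,"ty":1.5,"tz":0,"ax":0,"ay":0,"az":0},{"tx":0,"ty":1.5,"tz":0,"ax":0,"ay":0,"az":0}]}'
```

```text
time: 22.7
eef_pos: [0.5737, -0.1324, 0.0127]
ee_rot: [-0.062, 0.998, 0.0, -0.0]
ft_force: [-0.4, -0.5, 0.1]
opening: -0.0
grasp_force: 0.2
```

```bash
python3 -m pendant '{"series":[{"tx":0,"ty":0.5,"tz":0,"ax":0,"ay":0,"az":0},{"tx":0,"ty":1,"tz":0,"ax":0,"ay":0,"az":0},{"tx":0,"ty":1.5,"tz":0,"ax":0,"ay":0,"az":0},{"tx":0,"ty":1.5,"tz":0,"ax":0,"ay":0,"az":0},{"tx":0,"ty":1.5,"tz":0,"ax":0,"ay":0,"az":0}]}'
```

```text
time: 23.2
eef_pos: [0.5735, -0.1309, 0.0127]
ee_rot: [-0.062, 0.998, 0.0, -0.0]
ft_force: [-1.4, -1.5, -1.0]
opening: 0.0004
grasp_force: 0.2
```

```bash
python3 -m pendant '{"series":[{"tx":0,"ty":0.5,"tz":0,"ax":0,"ay":0,"az":0},{"tx":0,"ty":1,"tz":0,"ax":0,"ay":0,"az":0},{"tx":0,"ty":1.5,"tz":0,"ax":0,"ay":0,"az":0},{"tx":0,"ty":1.5,"tz":0,"ax":0,"ay":0,"az":0},{"tx":0,"ty":1.5,"tz":0,"ax":0,"ay":0,"az":0}]}'
```

```text
time: 23.7
eef_pos: [0.5733, -0.1294, 0.0127]
ee_rot: [-0.062, 0.998, 0.0, -0.0]
ft_force: [-0.1, -0.8, -0.6]
opening: 0.0005
grasp_force: 0.2
```

```bash
python3 -m pendant '{"series":[{"tx":0,"ty":0.5,"tz":0,"ax":0,"ay":0,"az":0},{"tx":0,"ty":1,"tz":0,"ax":0,"ay":0,"az":0},{"tx":0,"ty":1.5,"tz":0,"ax":0,"ay":0,"az":0},{"tx":0,"ty":1.5,"tz":0,"ax":0,"ay":0,"az":0},{"tx":0,"ty":1.5,"tz":0,"ax":0,"ay":0,"az":0}]}'
```

```text
time: 24.2
eef_pos: [0.5731, -0.1279, 0.0127]
ee_rot: [-0.062, 0.998, 0.0, -0.0]
ft_force: [-0.4, -0.4, 0.6]
opening: 0.0007
grasp_force: 0.2
```

```bash
python3 -m pendant '{"series":[{"tx":0,"ty":0.5,"tz":0,"ax":0,"ay":0,"az":0},{"tx":0,"ty":1,"tz":0,"ax":0,"ay":0,"az":0},{"tx":0,"ty":1,"tz":0,"ax":0,"ay":0,"az":0},{"tx":0,"ty":1,"tz":0,"ax":0,"ay":0,"az":0},{"tx":0,"ty":1,"tz":0,"ax":0,"ay":0,"az":0}]}'
```

```text
time: 24.7
eef_pos: [0.573, -0.127, 0.0127]
ee_rot: [-0.062, 0.998, 0.0, -0.0]
ft_force: [-0.3, -0.1, -0.3]
opening: 0.0003
grasp_force: 0.2
```

```bash
python3 -m pendant '{"series":[{"tx":0,"ty":0.5,"tz":0,"ax":0,"ay":0,"az":0},{"tx":0,"ty":1,"tz":0,"ax":0,"ay":0,"az":0},{"tx":0,"ty":1.5,"tz":0,"ax":0,"ay":0,"az":0},{"tx":0,"ty":1.5,"tz":0,"ax":0,"ay":0,"az":0},{"tx":0,"ty":1.5,"tz":0,"ax":0,"ay":0,"az":0}]}'
```

```text
time: 25.2
eef_pos: [0.5728, -0.1254, 0.0127]
ee_rot: [-0.062, 0.998, 0.0, -0.0]
ft_force: [-0.1, -0.7, 0.3]
opening: 0.0004
grasp_force: 0.3
```

```bash
python3 -m pendant '{"series":[{"tx":0,"ty":0.5,"tz":0,"ax":0,"ay":0,"az":0},{"tx":0,"ty":1,"tz":0,"ax":0,"ay":0,"az":0},{"tx":0,"ty":1.5,"tz":0,"ax":0,"ay":0,"az":0},{"tx":0,"ty":1.5,"tz":0,"ax":0,"ay":0,"az":0},{"tx":0,"ty":1.5,"tz":0,"ax":0,"ay":0,"az":0}]}'
```

```text
time: 25.7
eef_pos: [0.5727, -0.1243, 0.0127]
ee_rot: [-0.062, 0.998, -0.0, 0.0]
ft_force: [0.6, -2.4, -1.7]
opening: 0.0004
grasp_force: 1.2
```

```bash
python3 -m pendant '{"series":[{"tx":0,"ty":0.4,"tz":0,"ax":0,"ay":0,"az":0},{"tx":0,"ty":0.8,"tz":0,"ax":0,"ay":0,"az":0},{"tx":0,"ty":0.8,"tz":0,"ax":0,"ay":0,"az":0},{"tx":0,"ty":0.8,"tz":0,"ax":0,"ay":0,"az":0},{"tx":0,"ty":0.8,"tz":0,"ax":0,"ay":0,"az":0}]}'
```

```text
time: 26.2
eef_pos: [0.5729, -0.1239, 0.0129]
ee_rot: [-0.062, 0.998, -0.0, 0.0]
ft_force: [0.8, -5.2, -0.6]
opening: 0.0003
grasp_force: 2.5
```

```bash
python3 -m pendant '{"series":[{"tx":0,"ty":0.4,"tz":0,"ax":0,"ay":0,"az":0},{"tx":0,"ty":0.4,"tz":0,"ax":0,"ay":0,"az":0},{"tx":0,"ty":0.4,"tz":0,"ax":0,"ay":0,"az":0},{"tx":0,"ty":0.4,"tz":0,"ax":0,"ay":0,"az":0},{"tx":0,"ty":0.4,"tz":0,"ax":0,"ay":0,"az":0}]}'
```

```text
time: 26.7
eef_pos: [0.573, -0.1238, 0.013]
ee_rot: [-0.062, 0.998, -0.001, 0.001]
ft_force: [1.2, -6.5, -0.3]
opening: 0.0008
grasp_force: 2.9
```

It held at 5 to 6 N for about 0.8 s. Now I back off, rise clear and check.

```bash
python3 -m pendant '{"series":[{"tx":0,"ty":-1,"tz":0,"ax":0,"ay":0,"az":0},{"tx":0,"ty":-3,"tz":0,"ax":0,"ay":0,"az":0},{"tx":0,"ty":-10,"tz":0,"ax":0,"ay":0,"az":0},{"tx":0,"ty":-20,"tz":0,"ax":0,"ay":0,"az":0},{"tx":0,"ty":-30,"tz":0,"ax":0,"ay":0,"az":0}]}'
python3 -m pendant '{"series":[{"tx":0,"ty":0,"tz":-45,"ax":0,"ay":0,"az":0},{"tx":0,"ty":0,"tz":-90,"ax":0,"ay":0,"az":0},{"tx":0,"ty":0,"tz":-135,"ax":0,"ay":0,"az":0},{"tx":0,"ty":0,"tz":-180,"ax":0,"ay":0,"az":0},{"tx":0,"ty":0,"tz":-220,"ax":0,"ay":0,"az":0}]}'
python3 -m pendant '{"series":[{"tx":0,"ty":45,"tz":0,"ax":0,"ay":0,"az":0},{"tx":0,"ty":90,"tz":0,"ax":0,"ay":0,"az":0},{"tx":0,"ty":135,"tz":0,"ax":0,"ay":0,"az":0},{"tx":0,"ty":150,"tz":0,"ax":0,"ay":0,"az":0},{"tx":0,"ty":150,"tz":0,"ax":0,"ay":0,"az":0}]}'
python3 - <<'E'
from plant import bot
import cv2
p=bot.read_camera('wrist')
cv2.imwrite('pics/w6.png',cv2.resize(p['pixels'][:,:,::-1],(800,600),interpolation=cv2.INTER_CUBIC))
E
```

```text
time: 27.2
eef_pos: [0.5762, -0.1531, 0.0127]
ee_rot: [-0.062, 0.998, 0.0, -0.0]
ft_force: [-0.0, -0.3, 0.8]
opening: 0.0006
grasp_force: 0.0
time: 27.7
eef_pos: [0.5764, -0.1534, 0.2354]
ee_rot: [-0.062, 0.998, -0.0, 0.001]
ft_force: [0.6, -0.3, 0.7]
opening: 0.0004
grasp_force: 0.0
time: 28.2
eef_pos: [0.5575, -0.0026, 0.2328]
ee_rot: [-0.064, 0.998, -0.0, 0.0]
ft_force: [0.7, -0.2, -1.2]
opening: 0.0004
grasp_force: 0.0
```

View pics/w6.png

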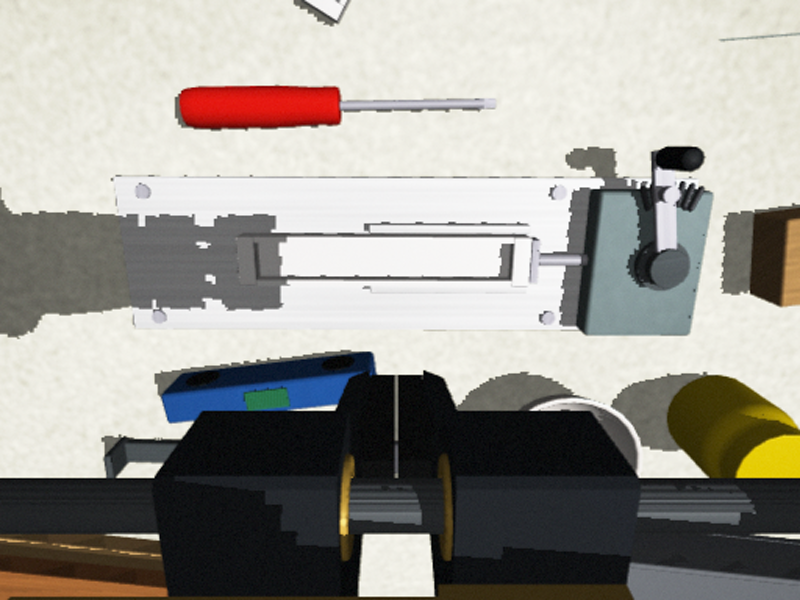

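The runner front (column about 533) butts on the stop plate (about 537). The runner lies straight between the rails, the lever is still in notch 4 and nothing else has been disturbed.

```bash
python3 -c "
from plant import bot
print(bot.sign_off())"
```

```text
the job is handed in; nothing more can be done
None
```

The lever was set back to zero and clicked to notch 4 one notch at a time; the runner was held on the stop at about 5–6 N for roughly 0.8 s and released, and the job is handed in (no verdict was returned).

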